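# Hold up the balanced flap of the weights drawer

### The job

Pull the drawer of the low white cabinet straight out to its stop, then take the metal flap inside it by its pull bar, swing it up to its balance point, where it stands upright over its hinge, and hold it there so that a colleague can reach the weights. Finish while still gripping the bar: the flap has no stay and falls either way if you let go, so do not let it drop or tip over backwards, leave the drawer fully out, and do not disturb the jars and the mortar beside the cabinet.

Things in the scene. Friction and masses are not known exactly. Their poses are not given: they have to be found in the camera images.
- cabinet: Fixed low white cabinet on the table, 240 deep (x) x 280 wide (y) x 115 high, with one drawer. Origin: on the table under the middle of its front face; its x axis points into the cabinet, so the drawer comes out along its -x; z up. Place and yaw vary. Axes x and y below are the cabinet's.
- drawer (a joint): How far the drawer is out, in m: 0 shut, 0.160 at its stop; starts 10 to 60 mm ajar. Slides along the cabinet's -x against about 6 N of friction and stays where it is left. Its front panel is 15 thick, right before the cabinet's front face when shut; its top edge is 106 above the table.
- drawer_handle (a point): Middle of the drawer's handle: a round steel bar, about 10 thick, 120 long, level, along the cabinet's y, its axis 35 before the drawer's front panel, 93 above the table and 22 below the cabinet's top. Moves with the drawer. Can be pinched from above with the fingers part open (about 29 mm free between bar and panel).
- flap (a joint): Angle of the flap (aluminium sheet 130 long in x, 5 thick, from its hinge to 90 from it; 0.15 to 0.3 kg with bar), rad: 0 shut (level), 1.571 upright, its balance point (mass in one plane with the hinge), 2.0 fallen back on its stop. Hinged along the drawer's -y side, axis along x, 105 to -y of the drawer's middle, 86 above the table; its +y side swings up. Nearly frictionless: let go, it falls.
- pull_bar: Flap's pull bar: round steel sleeve, 12 thick, 90 long, along x, turning freely on a rod held by two thin arms off the flap's free (+y) edge. Origin: its middle, 136 from the hinge axis, 46 from the sheet's edge, 93 behind the drawer panel's outer face. Flap shut: 86 above the table over an open bay (floor at 26; 83 to the tray's +y wall). Pinch it from above, fingers part open.
- amber_jar: Bystander: loose brown glass jar with stopper, 64 across, 125 high, standing beside the cabinet. Origin: centre of its underside.
- glass_jar: Bystander: loose clear open jar, 56 across, 100 high, standing beside the cabinet. Origin: centre of its underside.
- mortar: Bystander: loose white porcelain mortar bowl, 90 across, 60 high, standing beside the cabinet. Origin: centre of its underside.

How it is judged:
By the outcome, as a careful person would: the job done as asked, in the order asked, and still so for the second after the job is handed in, while the arm keeps its last pose, push and grip.
It also fails if it takes over 51 s, if anything falls off the work surface, if the arm or the gripper's body presses on something with over 40 N, if the wrist force passes 120 N, or if a joint passes its speed limit or range.

### The arm

A 7-joint arm with a two-finger parallel gripper is mounted at the origin on the work surface. World frame = base frame: x ahead of the robot, y to its left, z up, the work surface at z = 0. Lengths are in m, angles in rad, forces in N, time in s.
With the tool pointing down it reaches from about 0.4 to 0.875 m from the base axis. Payload 6.5 kg.
Tool frame: the origin (TCP) lies at the very end of the fingers, on their centre line; the grasp point (between the pads) lies 19 mm behind it; z points along the fingers, x is the direction in which the jaws open and shut, and the axes are right-handed (so a half turn about z gives the same grasp; the last joint's range is limited). The gripper opens to 88 mm and grips with 3 to 60 N. Pads are 18 mm wide; open, the fingers measure 123 mm over their backs; the gripper's body (75 mm by 187 mm) begins 45 mm behind the grasp point.
Start: joints at [-1.406, 0.536, -0.004, 1.538, 0.003, 1.067, -0.071], TCP at [0.149, 0.633, 0.2] pointing down, gripper open.
Joint ranges: [-2.7, 2.7], [-0.37, 2.16], [-1.27, 1.26], [0.24, 2.4], [-1.31, 4.45], [0.19, 1.91], [-2.76, 2.76]. Speed limits (rad/s): [2.39, 2.39, 3.14, 3.14, 3.14, 3.14, 3.14].

### API

Orientations are given as a unit quaternion [x, y, z, w].
In Python, from station import observe, imaging, robot gives the robot as it stands. The module is installed in compiled form; this text tells all that it offers.
- The arm moves only by the shell command python3 -m crank 'ROWS' [FORCE]. ROWS is JSON, a list of rows, each a list of 3 entries, a list of its own where there are three numbers: the shift along the tool's x, y, z in m, then the turn, a rotation vector about the tool's x, y, z in degrees, then the closure, from 0 (fully open) to 1 (shut). A call has 1 to 8 rows; each row shifts and turns the pose as measured when the row begins, along the tool's axes as they then stand; what a row does not reach is not made up. A row lasts 1/10 s, in which the tool goes at most 50 mm and 8.59 degrees, less where a joint would pass 70% of its speed; a pose out of reach is approached as far as the arm can. A call is refused whole if a number of a shift passes 0.05 or a number of a turn 8.59, either way. A call with a gripper value outside its range is refused whole. The fingers move at their own pace and stop on an object; FORCE is the grip in N (left out, the last holds). Time passes only in rows, so rows that do not move let the fingers close. It gives the time, the measured TCP pose, the force and the opening at its end, in the units of the state.
- observe(): the state, without advancing time (a new reading comes with each control period).
- imaging.get_image(name): name is "side" or "top"; returns the picture (400x640x3 uint8, red, green, blue); there is no depth.
- imaging.camera_info(name): a dict with "camera_matrix" (3x3 intrinsics, pixels), "k1" (the pictures are not rectified: a ray, as slopes to the right and down, at radius r is drawn at 1 + k1 r^2 times it, then the intrinsics apply), "xyz" and "rotation" of the camera in the world. Camera axes: x right, y down, z forward; pixel columns grow to the right and rows downward; lengths in m; the calibration is good to about 2 mm. A picture is of the moment at which its call begins. camera_info takes no time and is no camera call.
- robot.sign_off(): hands the job in, once; it reports no verdict.
The state is a dict: "clock": time; "q": joint angles; "qvel": joint speeds; "tau": joint torques, N m; "tool_pos": TCP position; "tcp_rot": TCP orientation; "wrist_force": force on the tool from outside, world axes, zero at the start; "moment": the same for the moment, N m; "opening": finger opening in m.
Only numpy, scipy, OpenCV 4.12 (cv2) and the standard library are available. Lean on these libraries where they do the work, as an engineer would, in place of code of your own. Each camera call takes 0.05 s, during which the arm holds its last target.

## Working session

There is one attempt and no reset: what is moved stays moved. The work goes in short steps, Python scripts to look and compute and a shell command to move; the robot and the scene stay as the last step left them, time stands still between calls to the robot, and variables do not carry over. Pictures are saved under pics/ and viewed, and the job is handed in when it is done.

```bash
mkdir -p pics; ls
python3 - <<'E'
from station import observe, imaging, robot
import cv2
for n in("side","top"):
    im=imaging.get_image(n); cv2.imwrite(f"pics/{n}0.png",im[:,:,::-1]); print(n,imaging.camera_info(n))
print(observe())
E
```

```text
pics
side {'camera_matrix': array([[430.36867682,   0.        , 316.42209799],
       [  0.        , 430.36867682, 200.79153013],
       [  0.        ,   0.        ,   1.        ]]), 'k1': -0.050745485898534205, 'xyz': array([0.35036634, 0.81770686, 0.572181  ]), 'rotation': array([-0.13960519,  0.84939832, -0.50135838,  0.08759377])}
top {'camera_matrix': array([[425.99112363,   0.        , 323.90198476],
       [  0.        , 425.99112363, 204.25535346],
       [  0.        ,   0.        ,   1.        ]]), 'k1': 0.00011648726081164173, 'xyz': array([0.49595691, 0.00948614, 1.04632886]), 'rotation': array([ 0.70573958, -0.70547492,  0.04573238, -0.04631776])}
{'clock': 0.1, 'q': array([-1.40622441,  0.53708558, -0.0044455 ,  1.53870821,  0.00260797,
        1.06733825, -0.07120319]), 'qvel': array([ 0.00064407, -0.00041571,  0.00159727, -0.00156905, -0.0003498 ,
       -0.0013554 ,  0.00019569]), 'tau': array([ 2.71502482e-03, -5.72080672e+01,  9.93978828e-01, -2.52232021e+01,
       -5.61939518e-02,  1.33704863e-02,  5.49036963e-05]), 'tool_pos': array([0.1485521 , 0.63218759, 0.19955559]), 'tcp_rot': array([ 7.83789592e-01,  6.21025995e-01, -5.62923063e-04,  5.20700126e-04]), 'wrist_force': array([-0.74730836, -0.8279899 , -0.12648616]), 'moment': array([ 0.05222995, -0.00598166,  0.00943144]), 'opening': 0.08819941374614759}
```

View pics/side0.png

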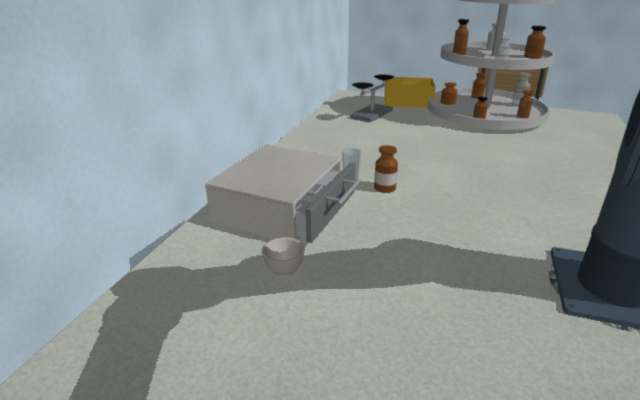

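View pics/top0.png

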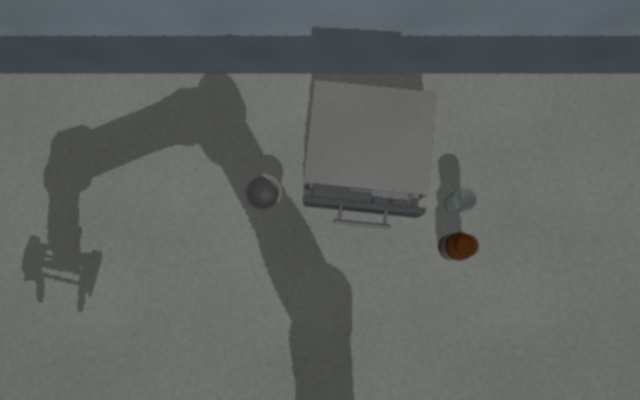

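```bash
cat > h.py <<'E'
import numpy as np, cv2
from scipy.spatial.transform import Rotation as R
from station import observe, imaging, robot
def ray(n,u,v):
    c=imaging.camera_info(n);K=c['camera_matrix'];k=c['k1']
    d=np.array([(u-K[0,2])/K[0,0],(v-K[1,2])/K[1,1]]);s=d.copy()
    for _ in range(20): s=d/(1+k*(s@s))
    return np.array(c['xyz']),R.from_quat(c['rotation']).apply([s[0],s[1],1])
def onz(n,u,v,z):
    o,d=ray(n,u,v);return o+d*(z-o[2])/d[2]
def proj(n,p):
    c=imaging.camera_info(n);K=c['camera_matrix'];p=np.atleast_2d(p)
    q=R.from_quat(c['rotation']).inv().apply(p-c['xyz']);s=q[:,:2]/q[:,2:]
    s=s*(1+c['k1']*(s**2).sum(1,keepdims=True))
    return s*[K[0,0],K[1,1]]+K[:2,2]
def crop(n,x0,x1,y0,y1,f,name,pts=()):
    im=imaging.get_image(n)[y0:y1,x0:x1,::-1]
    im=cv2.resize(im,None,fx=f,fy=f,interpolation=cv2.INTER_CUBIC)
    for p in pts:
        cv2.circle(im,(int((p[0]-x0+.5)*f),int((p[1]-y0+.5)*f)),3,(0,0,255),1)
    cv2.imwrite('pics/'+name,im)
E
python3 - <<'E'
from h import *
im=cv2.imread('pics/top0.png')[70:270,280:490]; cv2.imwrite('pics/t0z.png',cv2.resize(im,None,fx=3,fy=3,interpolation=cv2.INTER_CUBIC))
im=cv2.imread('pics/side0.png')[130:280,200:410]; cv2.imwrite('pics/s0z.png',cv2.resize(im,None,fx=3.8,fy=3.8,interpolation=cv2.INTER_CUBIC))
E
```

```text
(no output)
```

View pics/t0z.png

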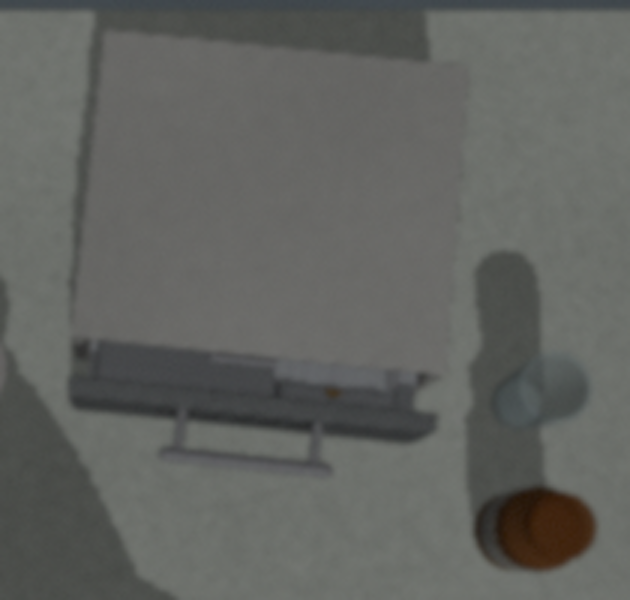

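View pics/s0z.png

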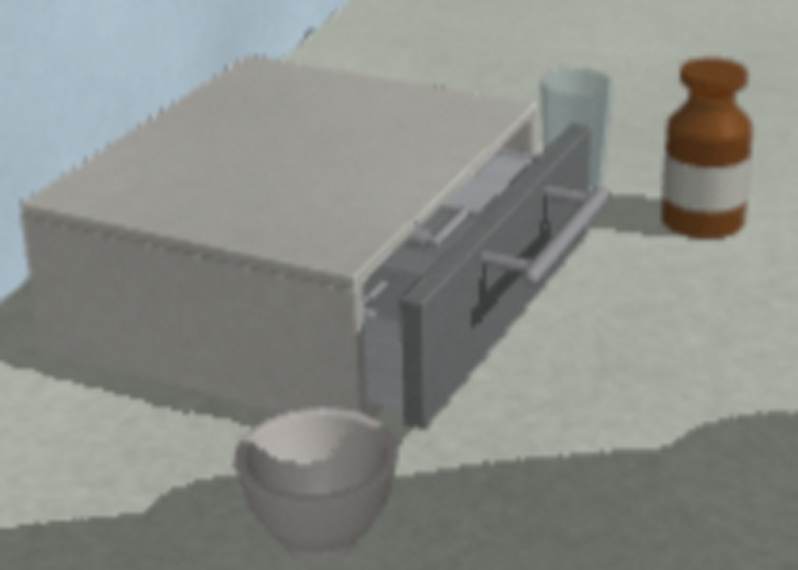

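Run:
```python
from h import *
def P(x,y,z): return onz('top',(x+.5)/3-.5+280,(y+.5)/3-.5+70,z)
for nm,x,y,z in [('BL',104,31,.115),('BR',468,66,.115),('FR',440,377,.115),('FL',77,337,.115),('hL',161,453,.093),('hR',330,471,.093),('pFL',70,403,.106),('pFR',425,440,.106)]:
    print(nm,P(x,y,z)[:2])
h=(P(161,453,.093)+P(330,471,.093))/2;print('h',h)
F=(P(440,377,.115)+P(77,337,.115))/2;B=(P(104,31,.115)+P(468,66,.115))/2
d=B-F;print(np.linalg.norm(d),np.degrees(np.arctan2(d[1],d[0])))
e=P(77,337,.115)-P(440,377,.115);print(np.linalg.norm(e),np.degrees(np.arctan2(-e[0],e[1])))
e=P(104,31,.115)-P(468,66,.115);print(np.linalg.norm(e),np.degrees(np.arctan2(-e[0],e[1])))
print('F',F)
s=lambda x,y,z:onz('side',(x+.5)/3.8-.5+200,(y+.5)/3.8-.5+130,z)
for nm,x,y,z in [('FR',537,105,.115),('FL',357,283,.115),('h',568,240,.093),('hendR',605,192,.093),('hendL',530,275,.093),('BL',25,208,.115)]:print('side',nm,s(x,y,z))
```

```text
BL [0.9052647  0.03234461]
BR [ 0.87734766 -0.24481842]
FR [ 0.63793689 -0.21613808]
FL [0.66779339 0.05153278]
hL [ 0.58369259 -0.01089164]
hR [ 0.57024273 -0.1371161 ]
pFL [0.61971014 0.05683158]
pFR [ 0.59220844 -0.20578208]
h [ 0.57696766 -0.07400387  0.093     ]
0.23963926834803426 -5.7320406854411
0.2693308392624415 -6.364568976622646
0.27856544740344813 -5.751675986364185
F [ 0.65286514 -0.08230265  0.115     ]
side FR [ 0.64060332 -0.21815839  0.115     ]
side FL [0.6667327  0.06250124 0.115     ]
side h [ 0.57615892 -0.06650802  0.093     ]
side hendR [ 0.57071171 -0.14037783  0.093     ]
side hendL [ 0.58609171 -0.01551208  0.093     ]
side BL [0.90120918 0.03754269 0.115     ]
```

```bash
python3 -m crank '[[[-0.005,0.044,0],[0,0,4],0.3],[[-0.005,0.044,0],[0,0,4],0.74],[[-0.005,0.044,0],[0,0,4],0.74],[[-0.005,0.043,0],[0,0,4],0.74],[[-0.005,0.043,0],[0,0,4],0.74],[[-0.005,0.043,0],[0,0,4],0.74],[[-0.005,0.043,0],[0,0,4],0.74],[[-0.005,0.043,0],[0,0,4],0.74]]' 30
```

```text
clock: 0.9
tool_pos: [0.4351, 0.4378, 0.1945]
tcp_rot: [0.926, 0.378, -0.004, 0.0]
wrist_force: [0.5, 0.3, 0.0]
opening: 0.0261
```

```bash
python3 -m crank '[[[-0.005,0.043,0],[0,0,4],0.74],[[-0.005,0.043,0],[0,0,4],0.74],[[-0.005,0.043,0],[0,0,4],0.74],[[-0.004,0.043,0],[0,0,4],0.74],[[-0.003,0.042,0],[0,0,4],0.74],[[-0.003,0.042,0],[0,0,4],0.74],[[-0.003,0.042,0],[0,0,4],0.74],[[-0.003,0.042,0],[0,0,4],0.74]]'
cat >> h.py <<'E'
# cabinet frame estimate
yaw=np.radians(-5.85);F=np.array([0.653,-0.080,0])
Rc=R.from_euler('z',yaw)
def cab(p): return Rc.apply(np.array(p))+F
def show(target,angdeg):
    "shift needed, in tool axes, and turn to bring tool x to cabinet-frame angle, straight down"
    s=observe();r=R.from_quat(s['tcp_rot'])
    x=np.array([np.cos(yaw+np.radians(angdeg)),np.sin(yaw+np.radians(angdeg)),0]);z=np.array([0,0,-1.])
    T=R.from_matrix(np.c_[x,np.cross(z,x),z])
    print('clock',s['clock'].round(2) if hasattr(s['clock'],'round') else s['clock'],'pos',s['tool_pos'].round(4),'cab',Rc.inv().apply(s['tool_pos']-F).round(4),'F',s['wrist_force'].round(1),'open',round(s['opening'],4))
    print('shift',r.inv().apply(np.array(target)-s['tool_pos']).round(4),'turn',np.degrees((r.inv()*T).as_rotvec()).round(2))
E
python3 - <<'E'
from h import *
show(cab([-0.076,0,0.2]),0)
crop('top',260,500,70,270,3,'t1.png',proj('top',[cab([-0.076,0,.093]),cab([0,.14,.115]),cab([0,-.14,.115]),cab([.24,-.14,.115]),cab([.24,.14,.115])]))
E
```

```text
clock: 1.7
tool_pos: [0.5817, 0.1174, 0.192]
tcp_rot: [0.995, 0.097, -0.005, 0.002]
wrist_force: [0.7, -0.5, 0.2]
opening: 0.0227
clock 1.7 pos [0.5817 0.1174 0.192 ] cab [-0.091   0.1891  0.192 ] F [ 0.7 -0.5  0.2] open 0.0227
shift [-0.0408  0.1853 -0.0069] turn [ 0.3   0.58 16.94]
```

View pics/t1.png

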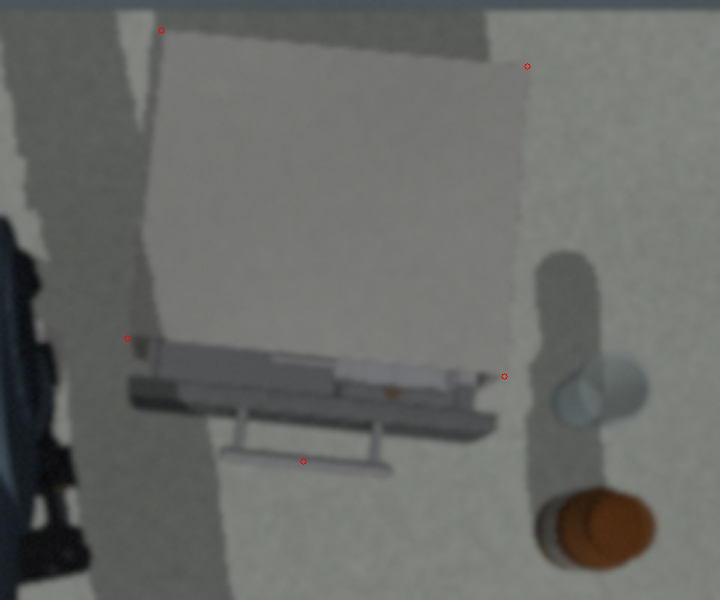

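```bash
python3 -m crank '[[[-0.008,0.038,0],[0,0,3.4],0.74],[[-0.006,0.038,0],[0,0,3.4],0.74],[[-0.004,0.037,0],[0,0,3.4],0.74],[[-0.002,0.037,0],[0.2,0.2,3.4],0.74],[[0,0.036,0],[0.2,0.3,3.4],0.74],[[0,0,0],[0,0,0],0.74]]'
python3 - <<'E'
from h import *
show(cab([-0.076,0,0.2]),0)
E
```

```text
clock: 2.35
tool_pos: [0.572, -0.0887, 0.1929]
tcp_rot: [0.998, -0.066, -0.001, 0.003]
wrist_force: [-0.8, 0.8, -0.1]
opening: 0.0227
clock 2.35 pos [ 0.572  -0.0887  0.1929] cab [-0.0797 -0.0169  0.1929] F [-0.8  0.8 -0.1] open 0.0227
shift [ 0.0032 -0.017  -0.0073] turn [ 0.37  0.07 -1.69]
```

```bash
python3 -m crank '[[[0.003,-0.012,0.03],[0.3,0,-1.7],0.74],[[0,-0.003,0.03],[0,0,0],0.74],[[0,0,0],[0,0,0],0.74]]'
python3 - <<'E'
from h import *
show(cab([-0.076,0,0.074]),0)
crop('side',220,430,100,260,3.8,'s2.png')
E
```

```text
clock: 2.65
tool_pos: [0.5772, -0.0742, 0.1316]
tcp_rot: [0.999, -0.051, -0.0, 0.0]
wrist_force: [-0.6, 0.6, -0.2]
opening: 0.0228
clock 2.65 pos [ 0.5772 -0.0742  0.1316] cab [-0.0759 -0.002   0.1316] F [-0.6  0.6 -0.2] open 0.0228
shift [-0.0001 -0.002   0.0576] turn [0.01 0.   0.  ]
```

View pics/s2.png

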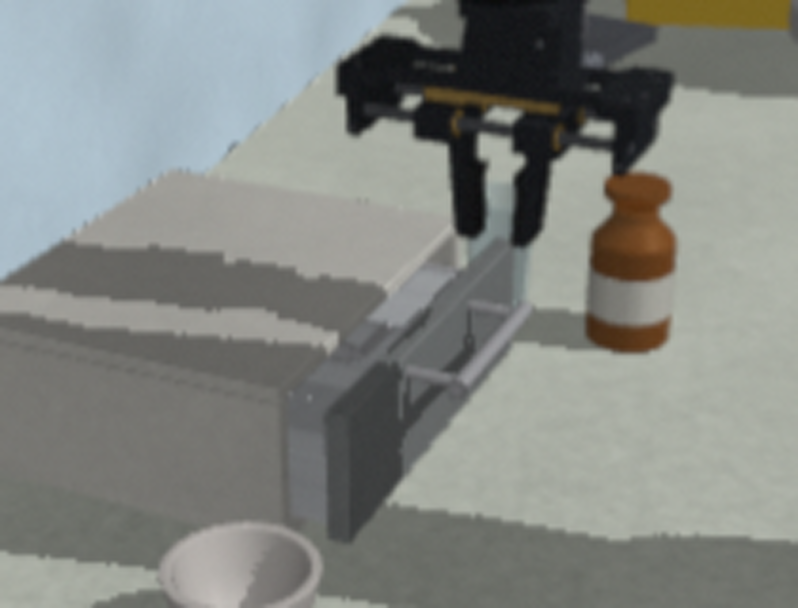

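The fingers (around zoomed pixels 470,230 and 530,240) straddle the line of the handle. Descend.

```bash
python3 -m crank '[[[0,-0.001,0.015],[0,0,0],0.74],[[0,0,0.015],[0,0,0],0.74],[[0,0,0.014],[0,0,0],0.74],[[0,0,0.010],[0,0,0],0.74],[[0,0,0.002],[0,0,0],0.74]]'
python3 - <<'E'
from h import *
show(cab([-0.076,0,0.074]),0)
crop('side',220,430,100,260,3.8,'s3.png')
E
```

```text
clock: 3.2
tool_pos: [0.5813, -0.0729, 0.0762]
tcp_rot: [0.999, -0.05, 0.004, -0.0]
wrist_force: [0.6, -0.1, 0.1]
opening: 0.0228
clock 3.2 pos [ 0.5813 -0.0729  0.0762] cab [-0.0721 -0.0002  0.0762] F [ 0.6 -0.1  0.1] open 0.0228
shift [-0.0039 -0.0002  0.0022] turn [-0.02 -0.41  0.1 ]
```

View pics/s3.png

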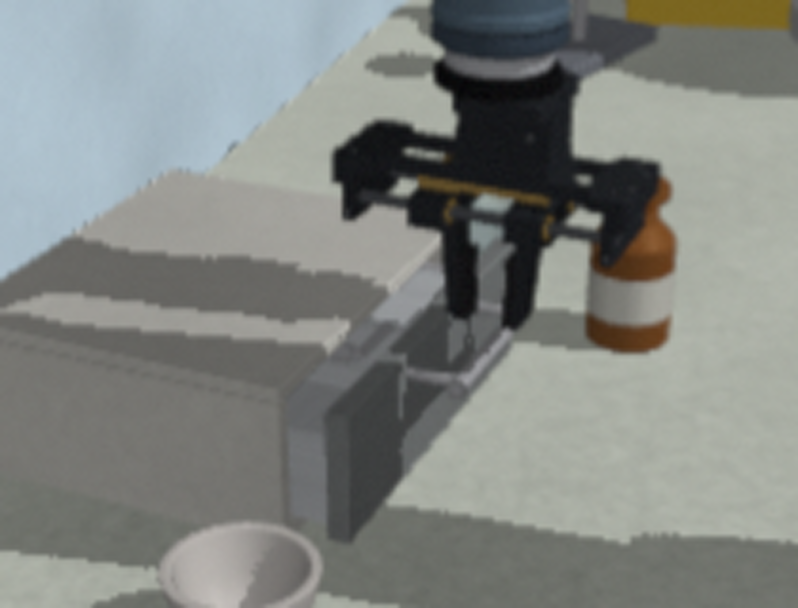

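```bash
python3 -m crank '[[[-0.004,0,0.003],[0,-0.4,0],0.74],[[0,0,0],[0,0,0],0.74],[[0,0,0],[0,0,0],1],[[0,0,0],[0,0,0],1],[[0,0,0],[0,0,0],1]]' 40
python3 - <<'E'
from h import *
show(cab([-0.076,0,0.074]),0)
E
```

```text
clock: 3.75
tool_pos: [0.5782, -0.0729, 0.0746]
tcp_rot: [0.999, -0.05, 0.001, -0.0]
wrist_force: [0.1, 0.1, -0.3]
opening: 0.0012
clock 3.75 pos [ 0.5782 -0.0729  0.0746] cab [-0.0751 -0.0006  0.0746] F [ 0.1  0.1 -0.3] open 0.0012
shift [-0.0009 -0.0006  0.0006] turn [-0.03 -0.13  0.07]
```

Run:
```python
from h import *
crop('side',300,400,130,230,6,'s4.png',proj('side',[observe()['tool_pos']]))
crop('top',300,420,150,250,6,'t4.png',proj('top',[observe()['tool_pos']]))
```

```text
(no output)
```

View pics/s4.png

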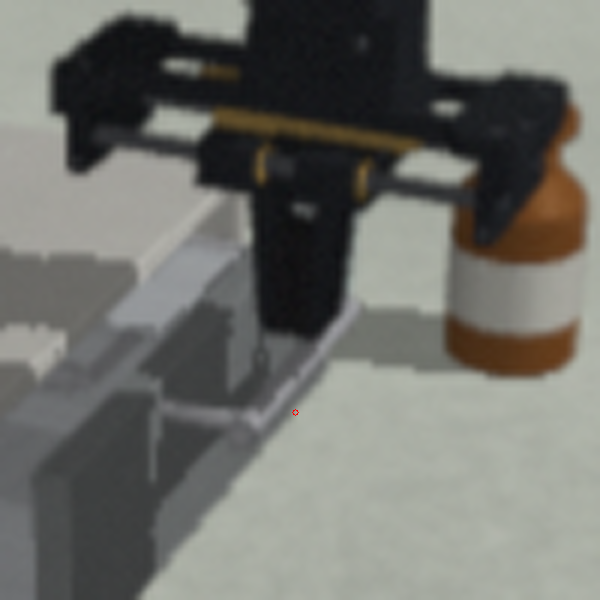

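View pics/t4.png

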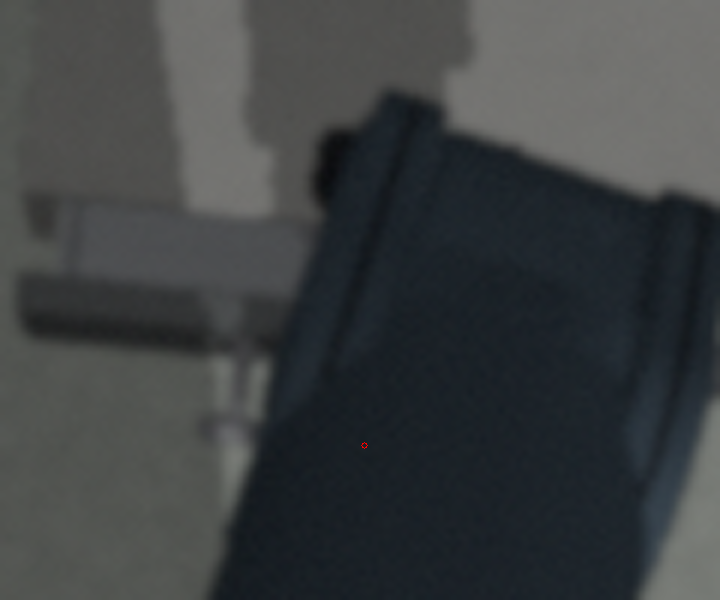

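Run:
```python
from h import *
for nm,u,v,p in [('s4',(297+.5)/6-.5+300,(333+.5)/6-.5+130,[.5782,-.0729,.0746]),('s2',(500+.5)/3.8-.5+220,(240+.5)/3.8-.5+100,[.5772,-.0742,.1316]),('s3',(488+.5)/3.8-.5+220,(322+.5)/3.8-.5+100,[.5813,-.0729,.0762])]:
    print(nm,(u,v),proj('side',[p])[0])
    o,d=ray('side',u,v)
    for z in (p[2],p[2]+.01,p[2]+.02,p[2]+.03): print(z,(o+d*(z-o[2])/d[2]).round(4))
print(proj('side',[cab([-.076,0,.093]),cab([-.076,.06,.093]),cab([-.076,-.06,.093])]))
print(observe()['tcp_rot'],observe()['q'])
crop('side',0,640,0,400,1.25,'s5.png')
```

```text
s4 (349.0833333333333, 185.08333333333334) [348.77135479 198.22184893]
0.0746 [ 0.596  -0.1415  0.0746]
0.0846 [ 0.5911 -0.1222  0.0846]
0.0946 [ 0.5861 -0.1029  0.0946]
0.1046 [ 0.5812 -0.0837  0.1046]
s2 (351.2105263157895, 162.78947368421052) [349.98187632 176.81395874]
0.1316 [ 0.5955 -0.1543  0.1316]
0.1416 [ 0.59   -0.1323  0.1416]
0.15159999999999998 [ 0.5844 -0.1102  0.1516]
0.1616 [ 0.5788 -0.0881  0.1616]
s3 (348.0526315789474, 184.3684210526316) [347.55238906 197.45246605]
0.0762 [ 0.5988 -0.1415  0.0762]
0.0862 [ 0.5938 -0.1222  0.0862]
0.09620000000000001 [ 0.5888 -0.1028  0.0962]
0.1062 [ 0.5838 -0.0835  0.1062]
[[349.23391739 191.6551609 ]
 [339.82604949 202.76194258]
 [357.80563628 181.53252246]]
[ 9.98725893e-01 -5.04514144e-02  1.10527636e-03 -1.54712330e-04] [-0.2619485   0.6209309   0.42316748  1.83291524 -0.35455682  0.76047701
  0.24973965]
```

View pics/s5.png

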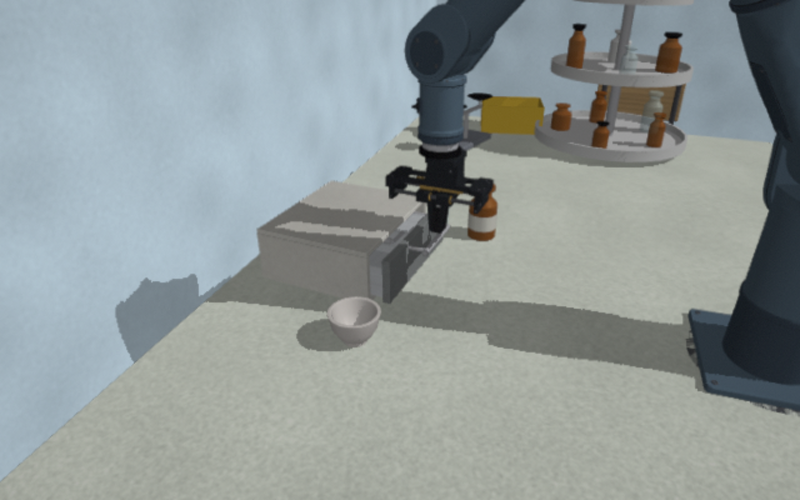

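Run:
```python
from h import *
im=imaging.get_image('side')[150:215,320:385,::-1]
im=cv2.convertScaleAbs(im,alpha=1.6,beta=20)
cv2.imwrite('pics/s6.png',cv2.resize(im,None,fx=9,fy=9,interpolation=cv2.INTER_NEAREST))
```

```text
(no output)
```

View pics/s6.png

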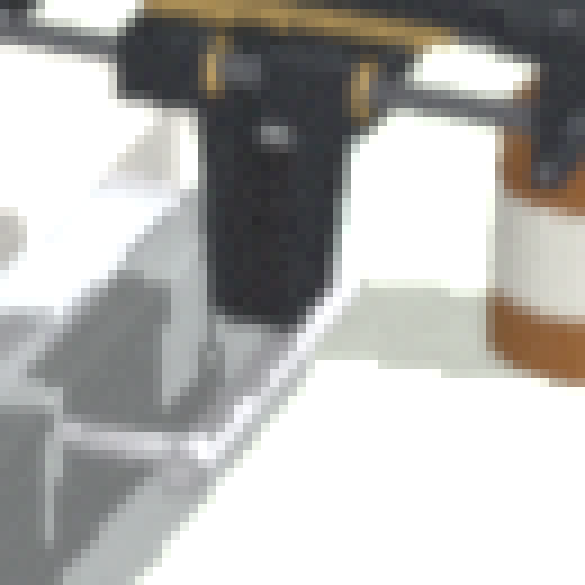

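The side view puts the fingertip at the right x,y but about 35 mm higher than the reported z (0.110 against 0.075). That fits the fingers having closed on nothing. I'll reopen and go down in small steps, watching the force.

```bash
python3 -m crank '[[[0,0,0],[0,0,0],0.74],[[0,0,0],[0,0,0],0.74],[[-0.001,0,0.006],[0,0,0],0.74],[[-0.001,0,0.006],[0,0,0],0.74],[[0,0,0],[0,0,0],0.74]]'
python3 - <<'E'
from h import *
show(cab([-0.076,0,0.04]),0)
im=imaging.get_image('side')[150:215,320:385,::-1]
im=cv2.convertScaleAbs(im,alpha=1.6,beta=20)
cv2.imwrite('pics/s7.png',cv2.resize(im,None,fx=9,fy=9,interpolation=cv2.INTER_NEAREST))
E
```

```text
clock: 4.45
tool_pos: [0.5758, -0.0726, 0.0613]
tcp_rot: [0.999, -0.05, 0.001, -0.0]
wrist_force: [-0.1, 0.0, 0.1]
opening: 0.0228
clock 4.45 pos [ 0.5758 -0.0726  0.0613] cab [-0.0776 -0.0005  0.0613] F [-0.1  0.   0.1] open 0.0228
shift [ 0.0015 -0.0005  0.0213] turn [-0.03 -0.1   0.07]
```

View pics/s7.png

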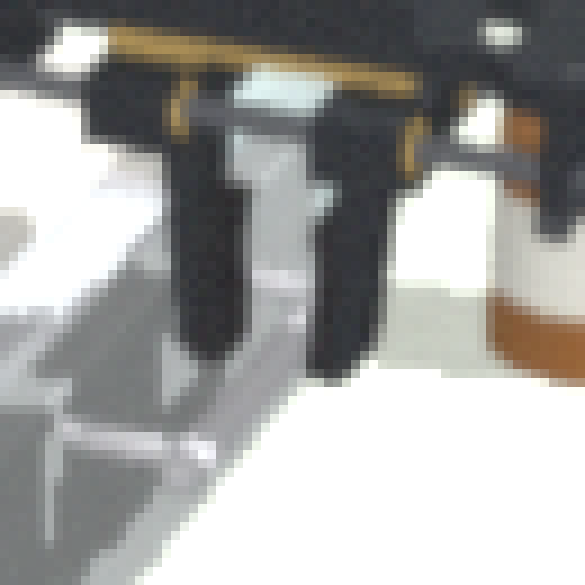

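```bash
python3 -m crank '[[[0.001,0,0.006],[0,0,0],0.74],[[0,0,0.006],[0,0,0],0.74],[[0,0,0.006],[0,0,0],0.74],[[0,0,0],[0,0,0],0.74]]'
python3 - <<'E'
from h import *
show(cab([-0.076,0,0.04]),0)
im=imaging.get_image('side')[150:215,320:385,::-1]
im=cv2.convertScaleAbs(im,alpha=1.6,beta=20)
cv2.imwrite('pics/s8.png',cv2.resize(im,None,fx=9,fy=9,interpolation=cv2.INTER_NEAREST))
E
```

```text
clock: 4.9
tool_pos: [0.5771, -0.0728, 0.0418]
tcp_rot: [0.999, -0.05, 0.001, -0.0]
wrist_force: [0.7, 0.1, -0.2]
opening: 0.0228
clock 4.9 pos [ 0.5771 -0.0728  0.0418] cab [-0.0762 -0.0005  0.0418] F [ 0.7  0.1 -0.2] open 0.0228
shift [ 0.0002 -0.0005  0.0018] turn [-0.02 -0.11  0.07]
```

View pics/s8.png

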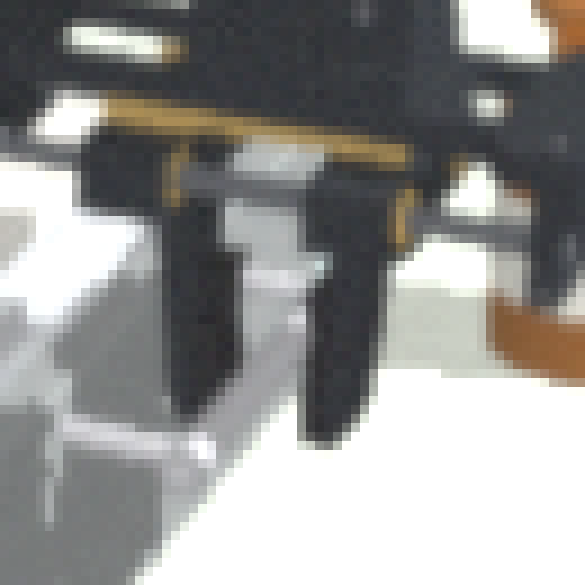

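```bash
python3 -m crank '[[[0,0,0.001],[0,0,0],1],[[0,0,0],[0,0,0],1],[[0,0,0],[0,0,0],1],[[0,0,0],[0,0,0],1]]' 45
python3 - <<'E'
from h import *
show(cab([-0.21,0,0.041]),0)
E
```

```text
clock: 5.35
tool_pos: [0.5791, -0.0731, 0.0414]
tcp_rot: [0.999, -0.05, 0.003, 0.0]
wrist_force: [0.8, -1.2, -1.5]
opening: 0.0095
clock 5.35 pos [ 0.5791 -0.0731  0.0414] cab [-0.0742 -0.0007  0.0414] F [ 0.8 -1.2 -1.5] open 0.0095
shift [-0.1358 -0.0009 -0.0003] turn [ 0.01 -0.32  0.07]
```

Gripped: the opening is 9.5 mm on a bar about 10 mm thick. Pull.

```bash
python3 -m crank '[[[-0.015,0,0],[0,-0.2,0],1],[[-0.02,0,0],[0,0,0],1],[[-0.02,0,0],[0,0,0],1],[[-0.02,0,0],[0,0,0],1],[[-0.02,0,0],[0,0,0],1],[[-0.015,0,0],[0,0,0],1]]'
python3 - <<'E'
from h import *
show(cab([-0.21,0,0.041]),0)
E
```

```text
clock: 5.95
tool_pos: [0.4814, -0.0631, 0.0415]
tcp_rot: [0.999, -0.05, 0.015, 0.003]
wrist_force: [7.9, -1.1, -10.3]
opening: 0.0097
clock 5.95 pos [ 0.4814 -0.0631  0.0415] cab [-0.1724 -0.0006  0.0415] F [  7.9  -1.1 -10.3] open 0.0097
shift [-0.0376 -0.0007 -0.0007] turn [ 0.2  -1.7   0.16]
```

```bash
python3 -m crank '[[[-0.012,0,0.001],[0,-0.8,0],1],[[-0.012,0,0],[0,-0.5,0],1],[[-0.01,0,0],[0,0,0],1],[[-0.008,0,0],[0,0,0],1],[[-0.006,0,0],[0,0,0],1]]'
python3 - <<'E'
from h import *
show(cab([-0.21,0,0.041]),0)
E
```

```text
clock: 6.45
tool_pos: [0.4507, -0.0601, 0.0417]
tcp_rot: [0.999, -0.049, 0.02, 0.005]
wrist_force: [26.3, -3.4, -46.6]
opening: 0.0095
clock 6.45 pos [ 0.4507 -0.0601  0.0417] cab [-0.2033 -0.0008  0.0417] F [ 26.3  -3.4 -46.6] open 0.0095
shift [-0.0068 -0.0008  0.0004] turn [ 0.48 -2.37  0.22]
```

Run:
```python
from h import *
print(observe()['q'].round(3))
crop('top',250,500,90,310,3,'t9.png',proj('top',[cab([-.175,.14,.106]),cab([-.175,-.14,.106]),cab([0,.14,.115]),cab([0,-.14,.115])]))
crop('side',280,420,120,260,4,'s9.png')
show(cab([-0.21,0,0.041]),0)
```

```text
[-0.295  0.491  0.389  2.201 -0.382  0.469  0.29 ]
clock 6.55 pos [ 0.4507 -0.0601  0.0417] cab [-0.2033 -0.0008  0.0417] F [ 22.3  -2.7 -38. ] open 0.0094
shift [-0.0068 -0.0008  0.0004] turn [ 0.48 -2.34  0.22]
```

View pics/t9.png

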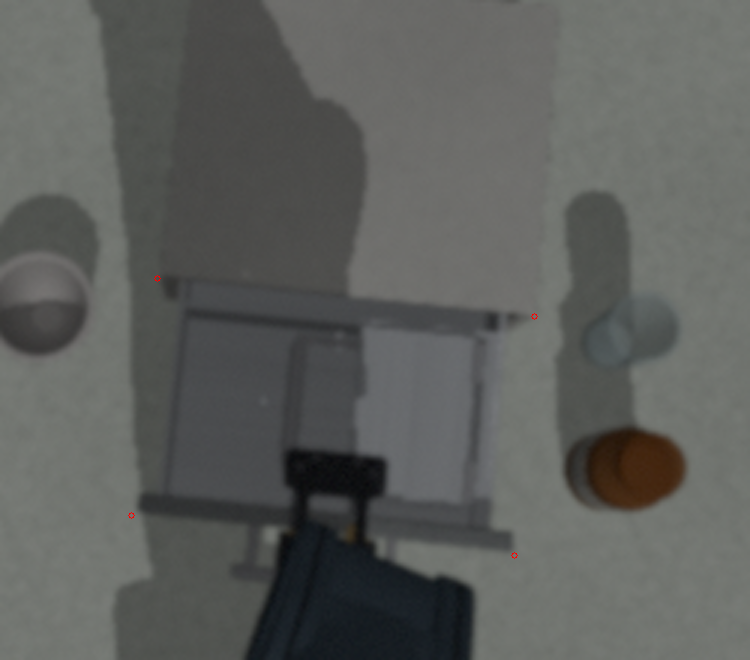

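View pics/s9.png

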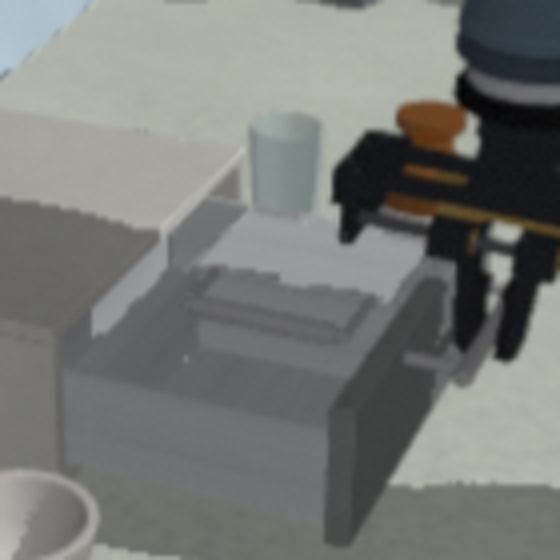

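```bash
python3 -m crank '[[[-0.003,0,0.001],[0,0,0],1],[[-0.004,0,0.001],[0,0,0],1]]'
python3 - <<'E'
from h import *
show(cab([-0.21,0,0.041]),0)
E
```

```text
clock: 6.75
tool_pos: [0.4514, -0.0602, 0.0414]
tcp_rot: [0.998, -0.049, 0.026, 0.006]
wrist_force: [7.7, 0.4, 4.5]
opening: 0.0093
clock 6.75 pos [ 0.4514 -0.0602  0.0414] cab [-0.2026 -0.0008  0.0414] F [7.7 0.4 4.5] open 0.0093
shift [-0.0074 -0.0009 -0.    ] turn [ 0.52 -3.02  0.24]
```

```bash
python3 -m crank '[[[-0.008,0,0.0003],[0,-1.5,0],1],[[-0.008,0,0.0003],[0,-1.5,0],1],[[-0.008,0,0.0003],[0,-1,0],1]]'
python3 - <<'E'
from h import *
show(cab([-0.21,0,0.041]),0)
E
```

```text
clock: 7.05
tool_pos: [0.4496, -0.0603, 0.0416]
tcp_rot: [0.999, -0.048, 0.01, 0.008]
wrist_force: [22.8, -2.6, -34.1]
opening: 0.0094
clock 7.05 pos [ 0.4496 -0.0603  0.0416] cab [-0.2043 -0.0012  0.0416] F [ 22.8  -2.6 -34.1] open 0.0094
shift [-0.0057 -0.0012  0.0005] turn [ 0.86 -1.23  0.29]
```

```bash
python3 -m crank '[[[-0.003,0,0.001],[0,0,0],1],[[-0.015,0,0.0012],[0,0,0],1],[[-0.020,0,0.0008],[0,0,0],1]]'
python3 - <<'E'
from h import *
show(cab([-0.21,0,0.041]),0)
E
```

```text
clock: 7.35
tool_pos: [0.4528, -0.0615, 0.0437]
tcp_rot: [0.998, -0.047, 0.046, 0.015]
wrist_force: [60.0, -7.5, -53.8]
opening: 0.0098
clock 7.35 pos [ 0.4528 -0.0615  0.0437] cab [-0.201  -0.002   0.0437] F [ 60.   -7.5 -53.8] open 0.0098
shift [-0.0092 -0.0021  0.0018] turn [ 1.39 -5.39  0.41]
```

Force reached 60 N with no further travel, so the drawer is at its stop. Relax, straighten and release.

```bash
python3 -m crank '[[[0,0,0.001],[0,0,0],1],[[0.001,0,0.001],[0,0,0],0.74],[[0,0,0],[0,0,0],0.74],[[-0.003,0,0],[0,-2.5,0],0.74],[[0,0,0],[0,0,0],0.74]]'
python3 - <<'E'
from h import *
show(cab([-0.206,0,0.041]),0)
E
```

```text
clock: 7.85
tool_pos: [0.4507, -0.0613, 0.0421]
tcp_rot: [0.998, -0.048, 0.023, 0.013]
wrist_force: [0.3, 0.5, -0.5]
opening: 0.0228
clock 7.85 pos [ 0.4507 -0.0613  0.0421] cab [-0.2032 -0.0021  0.0421] F [ 0.3  0.5 -0.5] open 0.0228
shift [-0.0029 -0.0021  0.001 ] turn [ 1.35 -2.75  0.36]
```

```bash
python3 -m crank '[[[-0.002,-0.001,0],[0.7,-1.5,0.2],0.74],[[-0.001,-0.001,0],[0.6,-1.2,0.2],0.74],[[0,0,-0.02],[0,0,0],0.74],[[0,0,-0.03],[0,0,0],0.74],[[0,0,-0.03],[0,0,0],0.74],[[0,0,-0.02],[0,0,0],0.74],[[0,0,0],[0,0,0],0.74]]'
python3 - <<'E'
from h import *
show(cab([-0.206,0,0.15]),0)
crop('top',250,500,90,310,3,'t10.png',proj('top',[cab([-.171,.14,.106]),cab([-.171,-.14,.106]),cab([-.078,.031,.086]),cab([-.078,-.105,.086])]))
crop('side',280,420,120,260,4,'s10.png',proj('side',[cab([-.171,.14,.106]),cab([-.171,-.14,.106]),cab([-.078,.031,.086]),cab([-.078,.031,.086])+Rc.apply([.045,0,0]),cab([-.078,.031,.086])-Rc.apply([.045,0,0])]))
E
```

```text
clock: 8.55
tool_pos: [0.4424, -0.0593, 0.1432]
tcp_rot: [0.999, -0.052, -0.003, -0.0]
wrist_force: [-0.2, 0.3, -0.7]
opening: 0.0226
clock 8.55 pos [ 0.4424 -0.0593  0.1432] cab [-0.2116 -0.0009  0.1432] F [-0.2  0.3 -0.7] open 0.0226
shift [ 0.0056 -0.0009 -0.0068] turn [-0.01  0.29 -0.14]
```

View pics/t10.png

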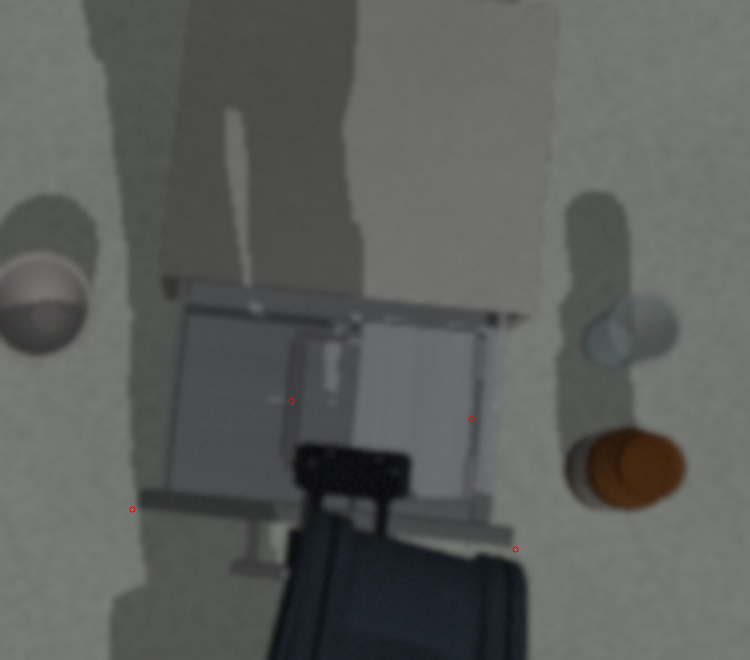

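View pics/s10.png

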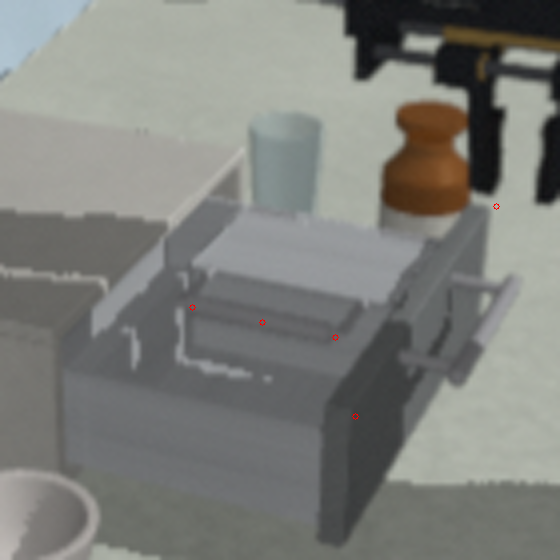

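```bash
python3 -m crank '[[[0.03,0,0],[0,0,-8.2],0.66],[[0.03,0,0],[0,0,-8.2],0.66],[[0.02,0,0],[0,0,-8.2],0.66],[[0.02,0,0],[0,0,-8.2],0.66],[[0.02,0,0],[0,0,-8.2],0.66],[[0,0,0],[0,0,-8.2],0.66],[[0,0,0],[0,0,-8.2],0.66],[[0,0,0],[0,0,-8.2],0.66]]'
python3 - <<'E'
from h import *
show(cab([-0.078,0.031,0.12]),90)
print(observe()['q'].round(2))
E
```

```text
clock: 9.45
tool_pos: [0.5498, -0.0381, 0.1239]
tcp_rot: [0.857, 0.516, -0.013, -0.011]
wrist_force: [-0.5, 0.4, -0.6]
opening: 0.0301
clock 9.45 pos [ 0.5498 -0.0381  0.1239] cab [-0.1069  0.0312  0.1239] F [-0.5  0.4 -0.6] open 0.0301
shift [0.0108 0.027  0.003 ] turn [ -1.89   0.27 -22.05]
[-0.16  0.49  0.2   1.85 -0.13  0.85  1.19]
```

```bash
python3 -m crank '[[[0.006,0.010,-0.002],[-0.9,0,-8],0.66],[[0.002,0.010,-0.002],[-0.9,0,-7.4],0.66],[[0,0.008,-0.001],[0,0,-6.4],0.66],[[0,0,0],[0,0,0],0.66]]'
python3 - <<'E'
from h import *
show(cab([-0.078,0.031,0.12]),90)
print(observe()['q'].round(2))
crop('side',260,400,100,240,4,'s11.png')
E
```

```text
clock: 9.85
tool_pos: [0.574, -0.0397, 0.1197]
tcp_rot: [0.737, 0.675, -0.007, -0.005]
wrist_force: [0.7, -0.0, -0.1]
opening: 0.0299
clock 9.85 pos [ 0.574  -0.0397  0.1197] cab [-0.0827  0.0321  0.1197] F [ 0.7 -0.  -0.1] open 0.0299
shift [-0.0011  0.0047 -0.0004] turn [-0.9   0.22  0.84]
[-0.09  0.52  0.11  1.8  -0.07  0.84  1.53]
```

View pics/s11.png

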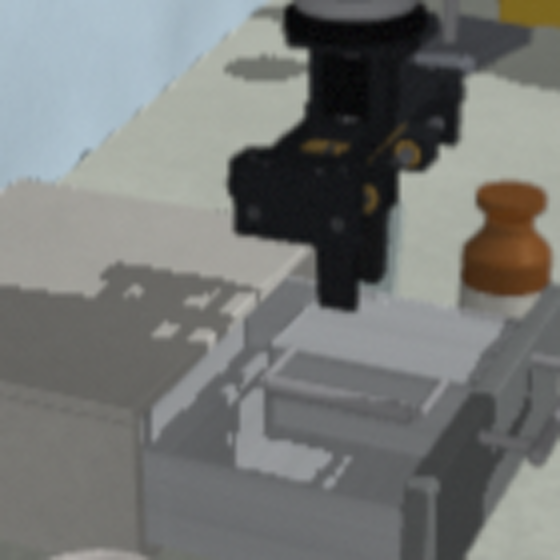

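Run:
```python
from h import *
for zz in (.145,.15,.155,.16): print(zz,onz('side',260+338/4-.375,100+308/4-.375,zz).round(4),onz('side',260+372/4-.375,100+283/4-.375,zz).round(4), 'mid cab',Rc.inv().apply((onz('side',260+338/4-.375,100+308/4-.375,zz)+onz('side',260+372/4-.375,100+283/4-.375,zz))/2-F).round(4))
for a,b in [(265,378),(412,410)]: print(Rc.inv().apply(onz('side',260+a/4-.375,100+b/4-.375,.086)-F).round(4))
```

```text
0.145 [ 0.5833 -0.0439  0.145 ] [ 0.5735 -0.0829  0.145 ] mid cab [-0.0759  0.0089  0.145 ]
0.15 [ 0.5806 -0.0338  0.15  ] [ 0.5709 -0.0724  0.15  ] mid cab [-0.0796  0.0189  0.15  ]
0.155 [ 0.5779 -0.0237  0.155 ] [ 0.5683 -0.0619  0.155 ] mid cab [-0.0833  0.0289  0.155 ]
0.16 [ 0.5751 -0.0136  0.16  ] [ 0.5657 -0.0513  0.16  ] mid cab [-0.087   0.0389  0.16  ]
[-0.0245  0.0222  0.086 ]
[-0.1187  0.024   0.086 ]
```

```bash
python3 -m crank '[[[-0.001,0.003,0.02],[-0.9,0.2,0.8],0.66],[[0,0,0.02],[0,0,0],0.66],[[0,0,0],[0,0,0],0.66]]'
python3 - <<'E'
from h import *
show(cab([-0.078,0.031,0.033]),90)
crop('side',260,400,100,240,4,'s12.png')
E
```

```text
clock: 10.2
tool_pos: [0.5726, -0.0404, 0.0757]
tcp_rot: [0.747, 0.665, -0.002, -0.002]
wrist_force: [-0.7, 0.2, -0.8]
opening: 0.0299
clock 10.2 pos [ 0.5726 -0.0404  0.0757] cab [-0.084   0.0312  0.0757] F [-0.7  0.2 -0.8] open 0.0299
shift [-0.0002  0.0063  0.0426] turn [-0.31 -0.03 -0.74]
```

View pics/s12.png

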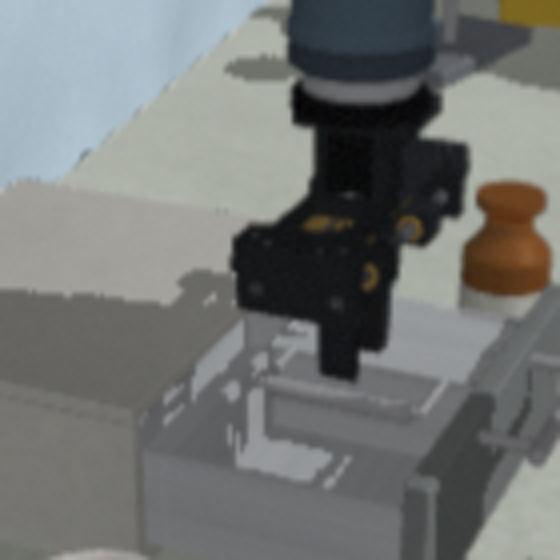

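```bash
python3 -m crank '[[[0,0.003,0.013],[0,0,-0.5],0.66],[[0,0.002,0.010],[0,0,0],0.66],[[0,0,0],[0,0,0],0.66]]'
python3 - <<'E'
from h import *
show(cab([-0.078,0.031,0.033]),90)
crop('side',320,380,150,210,9,'s13.png')
E
```

```text
clock: 10.55
tool_pos: [0.5792, -0.0409, 0.0533]
tcp_rot: [0.744, 0.668, -0.0, -0.001]
wrist_force: [-0.4, 0.3, -0.1]
opening: 0.0301
clock 10.55 pos [ 0.5792 -0.0409  0.0533] cab [-0.0774  0.0314  0.0533] F [-0.4  0.3 -0.1] open 0.0301
shift [-0.0004 -0.0005  0.0203] turn [-0.14 -0.05 -0.31]
```

View pics/s13.png

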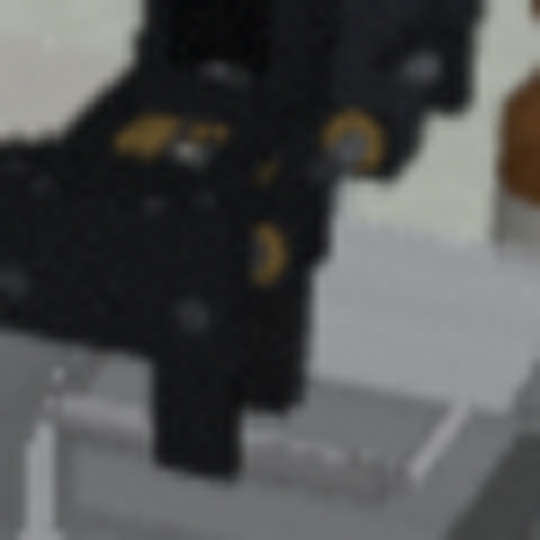

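The near finger is in front of the bar and the far one behind it, with no contact force. Go to grasp depth and close.

```bash
python3 -m crank '[[[0,0,0.010],[0,0,0],0.66],[[0,0,0.009],[0,0,0],0.66],[[0,0,0],[0,0,0],0.66],[[0,0,0],[0,0,0],1],[[0,0,0],[0,0,0],1],[[0,0,0],[0,0,0],1]]' 30
python3 - <<'E'
from h import *
show(cab([-0.078,0.031,0.033]),90)
E
```

```text
clock: 11.2
tool_pos: [0.5796, -0.0433, 0.0339]
tcp_rot: [0.745, 0.667, -0.001, 0.0]
wrist_force: [-1.1, -5.9, -1.3]
opening: 0.0108
clock 11.2 pos [ 0.5796 -0.0433  0.0339] cab [-0.0767  0.029   0.0339] F [-1.1 -5.9 -1.3] open 0.0108
shift [ 0.002  -0.0013  0.0009] turn [-0.05  0.09 -0.41]
```

```bash
cat >> h.py <<'E'
def arc(step,n,cy=-0.1075,cz=0.034,r=.136):
    s=observe();c=Rc.inv().apply(s['tool_pos']-F);Rt=R.from_quat(s['tcp_rot'])
    th=np.arctan2(c[2]-cz,c[1]-cy);print('theta',np.degrees(th).round(2),'r',np.hypot(c[2]-cz,c[1]-cy).round(4),'cab',c.round(4),'F',Rc.inv().apply(s['wrist_force']).round(1),'open',round(s['opening'],4),'t',s['clock'])
    x=Rc.apply([0,1,0]);z=np.array([0,0,-1.]);T=R.from_matrix(np.c_[x,np.cross(z,x),z])
    print('turn',np.degrees((Rt.inv()*T).as_rotvec()).round(2))
    p=c[1:]
    for i in range(1,n+1):
        t=th+np.radians(step*i);q=np.array([cy+r*np.cos(t),cz+r*np.sin(t)])
        print(Rt.inv().apply(Rc.apply([0,*(q-p)])).round(4));p=q
E
python3 -c "
from h import *
arc(5,4)"
```

```text
theta -0.03 r 0.1365 cab [-0.0767  0.029   0.0339] F [-0.5 -6.  -1.3] open 0.0108 t 11.2
turn [-0.05  0.09 -0.41]
[-0.001  -0.     -0.0119]
[-0.0016  0.     -0.0118]
[-0.0026  0.     -0.0116]
[-0.0036  0.     -0.0113]
```

```bash
python3 -m crank '[[[-0.001,0,-0.012],[0,0,0],1],[[-0.0016,0,-0.012],[0,0,0],1],[[-0.0026,0,-0.0116],[0,0,0],1],[[-0.0036,0,-0.0113],[0,0,0],1]]'
python3 -c "
from h import *
arc(5,4)"
```

```text
clock: 11.6
tool_pos: [0.5783, -0.0529, 0.0842]
tcp_rot: [0.745, 0.668, -0.001, 0.0]
wrist_force: [1.5, -3.6, -2.7]
opening: 0.0108
theta 21.59 r 0.1364 cab [-0.0771  0.0193  0.0842] F [ 1.8 -3.4 -2.7] open 0.0108 t 11.6
turn [-0.09  0.13 -0.4 ]
[-0.0052  0.     -0.0107]
[-0.0058  0.     -0.0104]
[-0.0067  0.     -0.0098]
[-0.0075  0.     -0.0092]
```

```bash
python3 -m crank '[[[-0.0052,0,-0.0107],[0,0,0],1],[[-0.006,0,-0.0103],[0,0,0],1],[[-0.0068,0,-0.0098],[0,0,0],1],[[-0.0076,0,-0.0092],[0,0,0],1]]'
python3 -c "
from h import *
arc(5,4)"
```

```text
clock: 12.0
tool_pos: [0.5753, -0.0818, 0.1288]
tcp_rot: [0.745, 0.667, -0.001, 0.001]
wrist_force: [1.2, -5.4, -7.6]
opening: 0.011
theta 44.11 r 0.1362 cab [-0.0772 -0.0097  0.1288] F [ 1.7 -5.3 -7.6] open 0.011 t 12.0
turn [ 0.    0.21 -0.43]
[-0.0088  0.0001 -0.008 ]
[-0.0093  0.0001 -0.0073]
[-0.0099  0.0001 -0.0065]
[-0.0105  0.0001 -0.0056]
```

```bash
python3 -m crank '[[[-0.0092,0,-0.0077],[0,0,0],1],[[-0.0095,0,-0.007],[0,0,0],1],[[-0.01,0,-0.0062],[0,0,0],1],[[-0.0106,0,-0.0053],[0,0,0],1]]'
python3 -c "
from h import *
arc(5,4)
crop('side',260,400,80,220,4,'s14.png')"
```

```text
clock: 12.4
tool_pos: [0.571, -0.1227, 0.1578]
tcp_rot: [0.745, 0.668, -0.0, 0.001]
wrist_force: [2.1, -2.3, -6.2]
opening: 0.0109
theta 65.43 r 0.1361 cab [-0.0772 -0.0509  0.1578] F [ 2.3 -2.1 -6.2] open 0.0109 t 12.4
turn [ 0.04  0.11 -0.38]
[-0.0111  0.0001 -0.0043]
[-0.0113  0.0001 -0.0035]
[-0.0116  0.0001 -0.0025]
[-0.0118  0.0001 -0.0014]
```

View pics/s14.png

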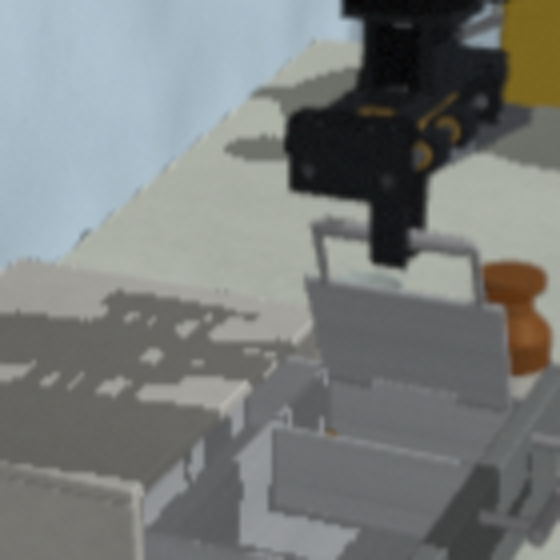

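```bash
python3 -m crank '[[[-0.0111,0,-0.0042],[0,0,0],1],[[-0.0113,0,-0.0033],[0,0,0],1],[[-0.0116,0,-0.0023],[0,0,0],1],[[-0.006,0,-0.0005],[0,0,0],1],[[0,0,0],[0,0,0],1]]'
python3 - <<'E'
from h import *
arc(1,2)
from scipy.optimize import least_squares
c=Rc.inv().apply(observe()['tool_pos']-F)
P=np.array([[.029,.0339],[.0193,.0842],[-.0097,.1288],[-.0509,.1578],c[1:]])
for Q in (P,P[1:]):
  f=least_squares(lambda a:np.hypot(Q[:,0]-a[0],Q[:,1]-a[1])-.136,[-.107,.034]);print(f.x,f.fun.round(4), np.degrees(np.arctan2(c[2]-f.x[1],c[1]-f.x[0])))
f=least_squares(lambda a:np.hypot(P[:,0]-a[0],P[:,1]-a[1])-a[2],[-.107,.034,.136]);print(f.x)
crop('side',260,400,80,220,4,'s15.png')
crop('top',290,450,130,290,3.7,'t15.png')
E
```

```text
clock: 12.95
tool_pos: [0.5663, -0.1685, 0.1696]
tcp_rot: [0.745, 0.667, -0.0, 0.001]
wrist_force: [1.0, -0.2, -2.7]
opening: 0.0106
theta 85.54 r 0.136 cab [-0.0772 -0.0969  0.1696] F [ 1.  -0.1 -2.7] open 0.0106 t 12.95
turn [ 0.1   0.13 -0.55]
[-0.0024  0.     -0.0002]
[-0.0024  0.     -0.0001]
[-0.1070488   0.03391829] [ 0.     -0.     -0.0001  0.      0.    ] 85.72905378405798
[-0.107105    0.03394801] [ 0. -0.  0.  0.] 85.70451237909681
[-0.10728719  0.0336972   0.1362856 ]
```

View pics/s15.png

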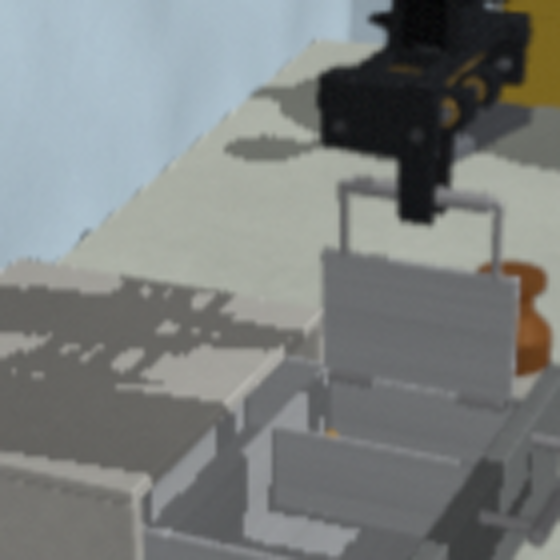

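View pics/t15.png

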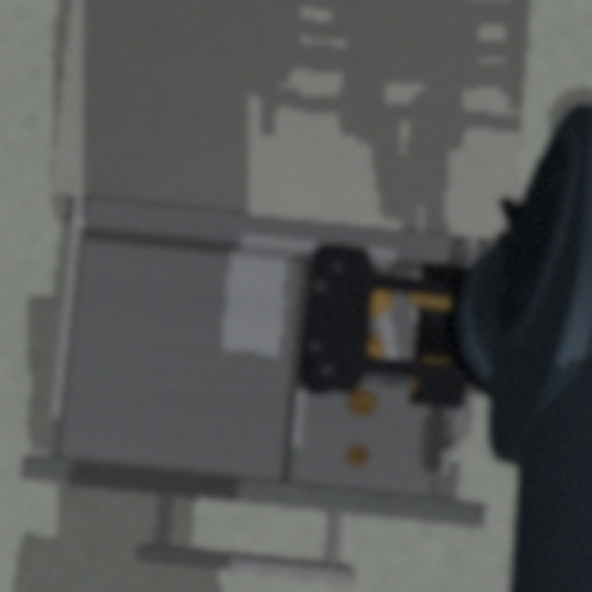

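```bash
python3 -m crank '[[[-0.004,0,-0.0003],[0,0,0],1],[[-0.004,0,-0.0002],[0,0,0],1],[[0,0,0],[0,0,0],1],[[0,0,0],[0,0,0],1]]'
python3 -c "
from h import *
arc(1,1,-.1071,.0339)"
```

```text
clock: 13.45
tool_pos: [0.5657, -0.1736, 0.1698]
tcp_rot: [0.744, 0.668, 0.0, 0.0]
wrist_force: [1.4, -0.4, -2.0]
opening: 0.0111
theta 87.84 r 0.136 cab [-0.0773 -0.102   0.1698] F [ 1.4 -0.2 -2. ] open 0.0111 t 13.45
turn [ 0.05  0.02 -0.32]
[-0.0024  0.     -0.    ]
```

```bash
python3 -m crank '[[[-0.004,0,0],[0,0,0],1],[[-0.002,0,0],[0,0,0],1],[[0,0,0],[0,0,0],1],[[0,0,0],[0,0,0],1]]'
python3 -c "
from h import *
arc(1,1,-.1071,.0339)"
```

```text
clock: 13.85
tool_pos: [0.5651, -0.1797, 0.1699]
tcp_rot: [0.744, 0.668, 0.0, 0.0]
wrist_force: [-0.2, -0.2, -2.7]
opening: 0.0111
theta 90.44 r 0.136 cab [-0.0773 -0.1082  0.1699] F [-0.2 -0.3 -2.7] open 0.0111 t 13.85
turn [ 0.05  0.01 -0.3 ]
[-0.0024  0.      0.0001]
```

```bash
python3 -m crank '[[[0.001,0,0],[0,0,0],1],[[0,0,0],[0,0,0],1],[[0,0,0],[0,0,0],1]]'
python3 - <<'E'
from h import *
arc(1,1,-.1071,.0339)
from scipy.optimize import least_squares
c=Rc.inv().apply(observe()['tool_pos']-F)
P=np.array([[.029,.0339],[.0193,.0842],[-.0097,.1288],[-.0509,.1578],[-.0969,.1696],[-.102,.1698],[-.1082,.1699],c[1:]])
f=least_squares(lambda a:np.hypot(P[:,0]-a[0],P[:,1]-a[1])-.136,[-.107,.034]);print(f.x,f.fun.round(5),np.degrees(np.arctan2(c[2]-f.x[1],c[1]-f.x[0])))
b=F+Rc.apply([-.078,-.105,.222]);h=F+Rc.apply([-.078,-.105,.086])
crop('side',260,400,80,220,4,'s16.png',proj('side',[b,h]))
crop('top',200,500,70,290,2.6,'t16.png')
E
```

```text
clock: 14.15
tool_pos: [0.5652, -0.1784, 0.1699]
tcp_rot: [0.744, 0.668, 0.0, 0.0]
wrist_force: [0.8, -0.2, -2.5]
opening: 0.0105
theta 89.91 r 0.136 cab [-0.0773 -0.1069  0.1699] F [ 0.8 -0.2 -2.5] open 0.0105 t 14.15
turn [ 0.05  0.   -0.29]
[-0.0024  0.      0.0001]
[-0.10704918  0.03391979] [ 5.e-05 -1.e-05 -6.e-05  1.e-05  6.e-05 -3.e-05 -1.e-05  2.e-05] 89.92839642937489
```

View pics/s16.png

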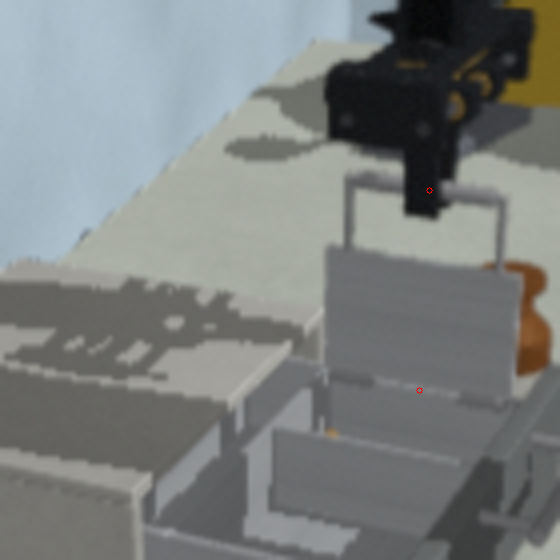

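View pics/t16.png

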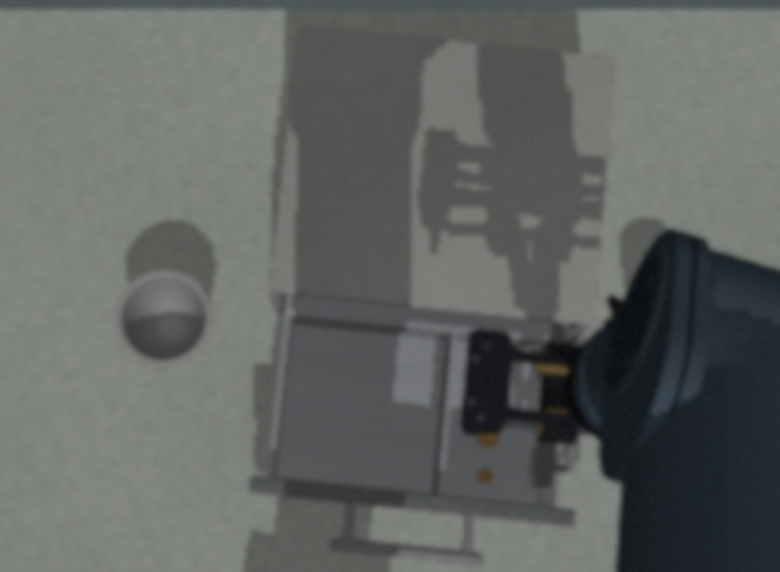

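Run:
```python
from h import *
crop('top',250,500,90,310,3,'t17.png')
a=cv2.imread('pics/t9.png')[480:600,120:300].copy();b=cv2.imread('pics/t17.png')[480:600,120:300];c=cv2.imread('pics/t10.png')[480:600,120:300]
cv2.imwrite('pics/cmp.png',cv2.resize(np.hstack([a,c,b]),None,fx=1.45,fy=1.45))
arc(1,1,-.10705,.0339)
```

```text
theta 89.93 r 0.136 cab [-0.0773 -0.1069  0.1699] F [ 0.9  0.2 -3.1] open 0.0108 t 14.3
turn [ 0.04 -0.   -0.29]
[-0.0024  0.      0.    ]
```

View pics/cmp.png

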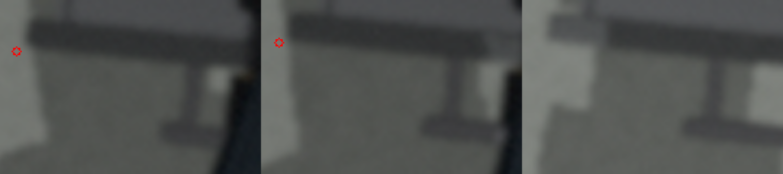

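Comparing pictures, the drawer crept back about 1 px (2–3 mm) when I let go of the handle. I'll draw it gently back to its stop with the pull bar, keeping the flap upright.

```bash
python3 -m crank '[[[0,-0.002,0],[0,0,0],1],[[0,-0.002,0],[0,0,0],1],[[0,-0.002,0],[0,0,0],1],[[0,0,0],[0,0,0],1]]' 45
python3 -c "
from h import *
arc(1,1,-.10705,.0339)"
```

```text
clock: 14.7
tool_pos: [0.5633, -0.1776, 0.1699]
tcp_rot: [0.744, 0.669, 0.003, 0.004]
wrist_force: [0.9, -0.0, -0.7]
opening: 0.0108
theta 89.66 r 0.136 cab [-0.0793 -0.1062  0.1699] F [ 0.9  0.1 -0.7] open 0.0108 t 14.7
turn [ 0.54  0.02 -0.23]
[-0.0024  0.      0.    ]
```

```bash
python3 -m crank '[[[-0.0003,-0.004,0],[0.3,0,0],1],[[-0.0003,-0.005,0],[0,0,0],1],[[0,-0.005,0],[0,0,0],1]]'
python3 -c "
from h import *
arc(1,1,-.10705,.0339)"
```

```text
clock: 15.0
tool_pos: [0.5633, -0.1766, 0.1703]
tcp_rot: [0.743, 0.67, 0.01, 0.013]
wrist_force: [21.2, -2.3, -22.1]
opening: 0.0108
theta 89.23 r 0.1364 cab [-0.0794 -0.1052  0.1703] F [ 21.3  -0.2 -22.1] open 0.0108 t 15.0
turn [ 1.86  0.11 -0.06]
[-0.0024 -0.      0.0004]
```

```bash
python3 -m crank '[[[-0.002,-0.001,0.0006],[0,0,0],1],[[0,-0.001,0],[0,0,0],1],[[0,0,0],[0,0,0],1],[[0,0,0],[0,0,0],1]]'
python3 - <<'E'
from h import *
arc(1,1,-.10705,.0339)
crop('top',250,500,90,310,3,'t18.png')
a=cv2.imread('pics/t9.png')[480:600,120:300];b=cv2.imread('pics/t18.png')[480:600,120:300];c=cv2.imread('pics/t17.png')[480:600,120:300]
cv2.imwrite('pics/cmp2.png',cv2.resize(np.hstack([a,c,b]),None,fx=1.45,fy=1.45))
crop('side',260,400,80,220,4,'s18.png')
E
```

```text
clock: 15.4
tool_pos: [0.5641, -0.1779, 0.17]
tcp_rot: [0.742, 0.67, 0.012, 0.015]
wrist_force: [3.8, -1.0, -4.7]
opening: 0.0103
theta 89.76 r 0.1361 cab [-0.0785 -0.1065  0.17  ] F [ 3.8 -0.6 -4.7] open 0.0103 t 15.4
turn [ 2.17  0.11 -0.  ]
[-0.0024 -0.      0.0001]
```

View pics/cmp2.png

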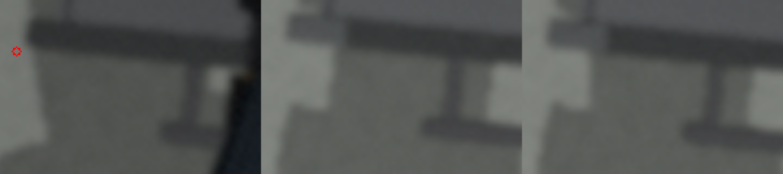

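View pics/s18.png

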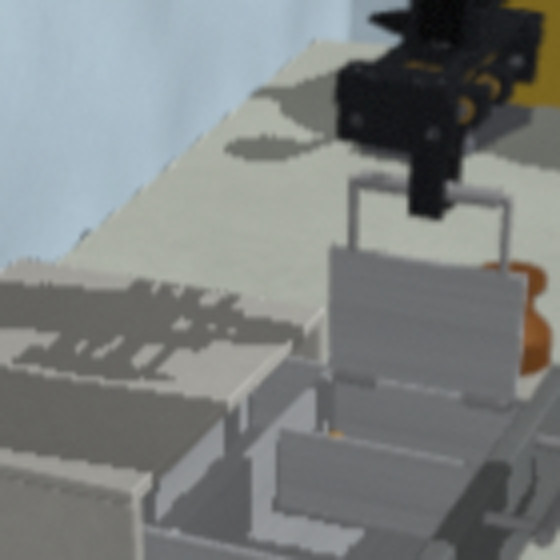

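```bash
python3 -m crank '[[[-0.0005,-0.003,0.0003],[0,0,0],1],[[-0.001,-0.003,0.0003],[0,0,0],1],[[-0.0005,-0.002,0.0002],[0,0,0],1]]'
python3 -c "
from h import *
arc(1,1,-.10705,.0339)"
```

```text
clock: 15.8
tool_pos: [0.5647, -0.179, 0.1701]
tcp_rot: [0.741, 0.67, 0.018, 0.022]
wrist_force: [9.6, -0.2, -9.2]
opening: 0.0106
theta 90.2 r 0.1362 cab [-0.0778 -0.1075  0.1701] F [ 9.6  0.8 -9.2] open 0.0106 t 15.8
turn [3.19 0.16 0.1 ]
[-0.0024 -0.      0.0003]
```

Run:
```python
from h import *
for i in range(6): imaging.get_image('side')
arc(1,1,-.10705,.0339)
crop('top',250,500,90,310,3,'t19.png')
a=cv2.imread('pics/t9.png')[480:600,120:300];b=cv2.imread('pics/t19.png')[480:600,120:300]
cv2.imwrite('pics/cmp3.png',cv2.resize(np.hstack([a,b]),None,fx=2,fy=2))
```

```text
theta 90.17 r 0.1363 cab [-0.0778 -0.1075  0.1702] F [ 11.5  -0.2 -10.7] open 0.0106 t 16.1
turn [3.17 0.16 0.1 ]
[-0.0024 -0.      0.0003]
```

View pics/cmp3.png

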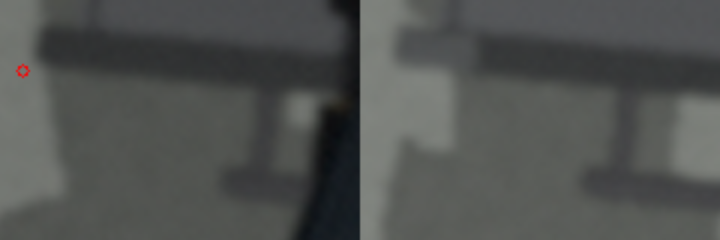

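View pics/t19.png

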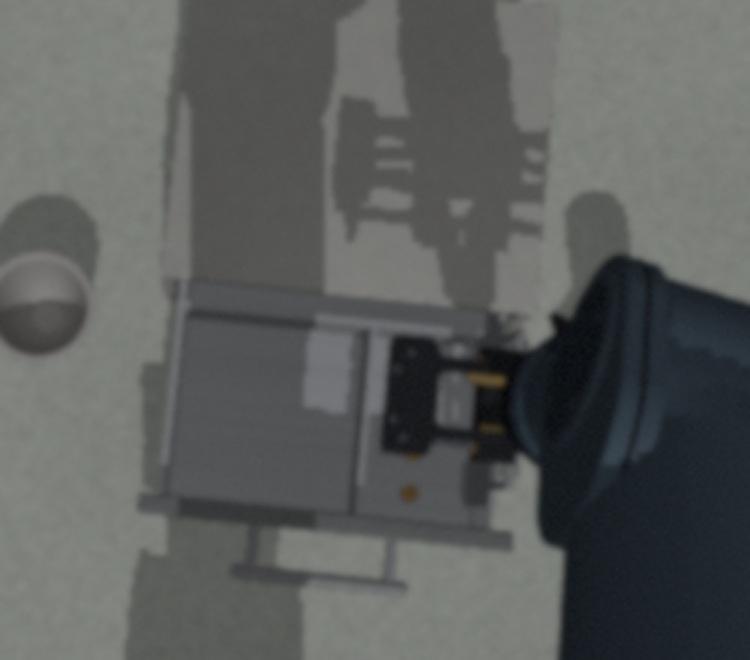

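The handle foot lies at the same image row as when the drawer was pulled to its stop. The mortar has not moved and its state holds steady, with the flap at 90.2°. Hand in.

```bash
python3 -c "
from h import *
robot.sign_off()
s=observe();print(s['clock'],s['tool_pos'],s['opening'],s['wrist_force'])"
```

```text
the job is handed in; nothing more can be done
the job is handed in; nothing more can be done
```

The job is handed in: the drawer is out to its stop and the flap stands upright, with the gripper still holding the pull bar at 45 N.

- **Flap:** a circle fit of its path (residuals under 0.1 mm) gives 90.2°, steady over the last 0.3 s I watched. The opening is 10.6 mm on the 12 mm bar.
- **Drawer:** the stop took 60 N without moving. The drawer crept back 2–3 mm when I let go of the handle, so I drew it back out with the pull bar. The last picture shows the handle where it was when I pulled it to the stop, and the arm still pulls outward with about 11 N.
- **Beside the cabinet:** the mortar stands where it was. The arm hides the jars from above in the last pictures. The side view still shows the amber jar, but I did not see the glass jar at the end. The arm never pressed on anything there.

Two readings disagreed:
- **Tool height:** the reported height was about 35 mm lower than the fingertips in the side camera, so my first close on the handle caught nothing. I allowed for this in both grasps.
- **Stop position:** the stop came about 4 mm earlier than my camera estimate of the cabinet said. I trusted the force rather than the estimate.

The robot's clock was at about 16 s.

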